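# Snug the bench clamp on a strut channel

## Robot

A 6-joint arm with a two-finger parallel gripper is mounted at the origin on the work surface. World frame = base frame: x ahead of the robot, y to its left, z up, the work surface at z = 0. Lengths are in m, angles in rad, forces in N, time in s.
With the tool pointing down it reaches from about 0.3 to 0.775 m from the base axis. Payload 14.6 kg.
Tool frame: the origin (TCP) lies at the very end of the fingers, on their centre line; the grasp point (between the pads) lies 19 mm behind it; y points along the fingers, x is the direction in which the jaws open and shut, and the axes are right-handed (so a half turn about y gives the same grasp; the last joint's range is limited). The gripper opens to 94 mm and grips with 3 to 60 N. Pads are 16 mm wide; open, the fingers measure 119 mm over their backs; the gripper's body (75 mm by 177 mm) begins 78 mm behind the grasp point.
Start: joints at [1.098, 0.3, 1.521, -0, 1.321, -0.067], TCP at [0.217, 0.505, 0.205] pointing down, gripper open.
Joint ranges: [-3.03, 3.03], [-0.79, 2.21], [0.23, 2.52], [-1.04, 4.18], [0, 3.07], [-2.55, 2.55]. Speed limits (rad/s): [2.22, 2.22, 2.57, 3.14, 3.14, 3.14].

## Interface

Orientations are given as [roll, pitch, yaw] about the fixed x, y, z axes, in that order (R = Rz(yaw) Ry(pitch) Rx(roll)).
In Python, from station import * gives the robot as it stands.
- The arm moves only by the tool send_rows, never from a script. Its argument "series" is text: rows parted by semicolons, each of 7 numbers parted by spaces: the turn, a rotation vector about the tool's x, y, z in units of 5 degrees (1.0 is 5 degrees), then the shift along the tool's x, y, z in cm, then the opening, from -1 (shut) to 1 (fully open). A call has exactly 10 rows; each row is the pose to reach, as a shift and turn from the pose commanded when the call began, along the tool's axes at that moment; what a row does not reach only later rows make up. A row lasts 1/12 s, in which the tool goes at most 41.7 mm and 7.16 degrees, less where a joint would pass 70% of its speed; a pose out of reach is approached as far as the arm can. A call with a gripper value outside its range is refused whole. The fingers move at their own pace and stop on an object; "newtons" is the grip in N (left out, the last holds). Time passes only in rows, so rows that repeat a pose let the fingers close, or fill a call up. It gives the time, the measured TCP pose, the force and the opening at its end, in the units of the state.
- get_obs(): the state, without advancing time (a new reading comes with each control period).
- camera(name): name is "scene" or "top"; returns the picture (420x560x3 uint8, red, green, blue); there is no depth.
- camera_info(name): a dict with "K" (3x3 intrinsics, pixels), "R" (3x3) and "t" (3): a world point X has camera coordinates R X + t. Camera axes: x right, y down, z forward; pixel columns grow to the right and rows downward; lengths in m; the calibration is good to about 2 mm. A picture is of the moment at which its call begins. camera_info takes no time and is no camera call.
- hand_in(): hands the job in, once; it reports no verdict.
The state is a dict: "time_s": time; "qpos": joint angles; "joint_vel": joint speeds; "tau": joint torques, N m; "ee_pos": TCP position; "eef_rot": TCP orientation; "force": force on the tool from outside, world axes, zero at the start; "moment": the same for the moment, N m; "grip_width": finger opening in m.
Only numpy, scipy, OpenCV 4.12 (cv2) and the standard library are available. Lean on these libraries where they do the work, as an engineer would, in place of code of your own. Each camera call takes 0.05 s, during which the arm holds its last target. There are 200 camera calls.

## Task

One of the two bench screw clamps has a length of strut channel lying under its pad. Turn that clamp's crank clockwise until the pad meets the channel and snug it so that it is held firmly but not crushed, then let go of the crank. Leave the other, empty clamp alone.

Things in the scene. Friction and masses are not known exactly. Their poses are not given: they have to be found in the camera images.
- pad: Round steel pad, 36 mm across, under the vertical screw of the grey clamp that holds the channel; fixed 136 mm C-frame, open away from the robot. Origin: centre of the pad's underside, so x, y are the crank's axis and z the pressing face. It sinks 4 mm per radian of crank turned clockwise seen from above (25 mm a turn) and meets the channel after 1.2 to 2.1 rad.
- handle (a point): Middle of that clamp's upright wooden crank grip (round, 25 mm across, 54 mm tall, spins freely on its pin), 183 mm above the bench. It circles the pad's axis at 75 mm radius, at constant height; the crank arm is 28 mm below. Turned slowly and freely it takes 2 to 4 N; on contact the force rises smoothly: 5 to 8 N is snug, over 20 N crushes. It stays where left.
- channel: The work: a loose bare metal U-channel (strut), 180 mm long, 41 mm wide, 21 mm high, 0.5 kg, lying open side down on the clamp's bed (40 mm above the bench), across the clamp under the pad. Origin: centre of its underside; y axis along its length.
- handle_spare (a point): Middle of the same crank grip on the other clamp, of the same make but with nothing under its pad. Not to be moved.
Not all that is in view belongs to the job. Leave any orange look-alike of the part that bears pad alone. What is shaped like the channel but red is not meant.

How it is judged:
By the outcome, as a careful person would: the job done as asked, in the order asked, and still so for the second after the job is handed in, with the robot touching nothing.
It also fails if it takes over 38 s, if anything falls off the work surface, if the arm or the gripper's body presses on something with over 40 N, if the wrist force passes 120 N, or if a joint passes its speed limit or range.

## Working session

There is one attempt and no reset: what is moved stays moved. The work goes in short steps, Python scripts to look and compute and a tool call to move; the robot and the scene stay as the last step left them, time stands still between calls to the robot, and variables do not carry over. Pictures are saved under pics/ and viewed, on a budget of 10 in all, crops included, one or two more only if the job needs it, and the job is handed in when it is done.

Besides the shell and the picture viewer there is one more tool, called after ">>>" as name(argument=value, ...) on one line, values as JSON. send_rows: Moves the arm, as the interface text tells. Its arguments: {"type":"object","properties":{"series":{"type":"string"},"newtons":{"type":"number"}},"required":["series"]}

```bash
mkdir -p pics; python3 - <<'E'
from station import *
import cv2
for n in("scene","top"):
    im=camera(n); cv2.imwrite(f"pics/{n}0.png",cv2.resize(im[:,:,::-1],(800,600),interpolation=cv2.INTER_CUBIC))
    cv2.imwrite(f"pics/{n}_raw.png",im[:,:,::-1])
    c=camera_info(n);print(n,c)
print(get_obs())
E
```

```text
scene {'K': array([[462.33108851,   0.        , 286.01619107],
       [  0.        , 462.33108851, 212.45771737],
       [  0.        ,   0.        ,   1.        ]]), 'R': array([[-0.64670346,  0.76258314,  0.01554315],
       [ 0.59992248,  0.52113329, -0.60705281],
       [-0.4710283 , -0.38325847, -0.79450947]]), 't': array([ 0.33490607, -0.25165353,  1.2657261 ])}
top {'K': array([[433.04249773,   0.        , 284.70785727],
       [  0.        , 433.04249773, 201.34033033],
       [  0.        ,   0.        ,   1.        ]]), 'R': array([[-0.17996438, -0.98364679, -0.00719813],
       [-0.95583605,  0.17659539, -0.23492872],
       [ 0.23235804, -0.03539857, -0.97198595]]), 't': array([0.10619562, 0.54706777, 0.97363755])}
{'time_s': 0.1, 'qpos': array([ 1.09838316e+00,  3.00400027e-01,  1.52151615e+00, -1.10123028e-06,
        1.32070847e+00, -6.65941524e-02]), 'joint_vel': array([-0.00098353, -0.00078855,  0.00059832, -0.00088024,  0.00280727,
        0.0003501 ]), 'tau': array([ 4.18308537e-04, -5.32650447e+01, -3.53278077e+01,  7.09770690e-02,
        2.35407829e-02, -8.38768142e-05]), 'ee_pos': array([0.21701618, 0.50511713, 0.20495278]), 'eef_rot': array([-1.57072872e+00,  1.02977467e-03,  1.16497762e+00]), 'force': array([ 0.58848484, -0.6374355 , -0.59627667]), 'moment': array([-0.05380835,  0.02162082, -0.00824734]), 'grip_width': 0.09417074350772311}
```

View pics/scene0.png

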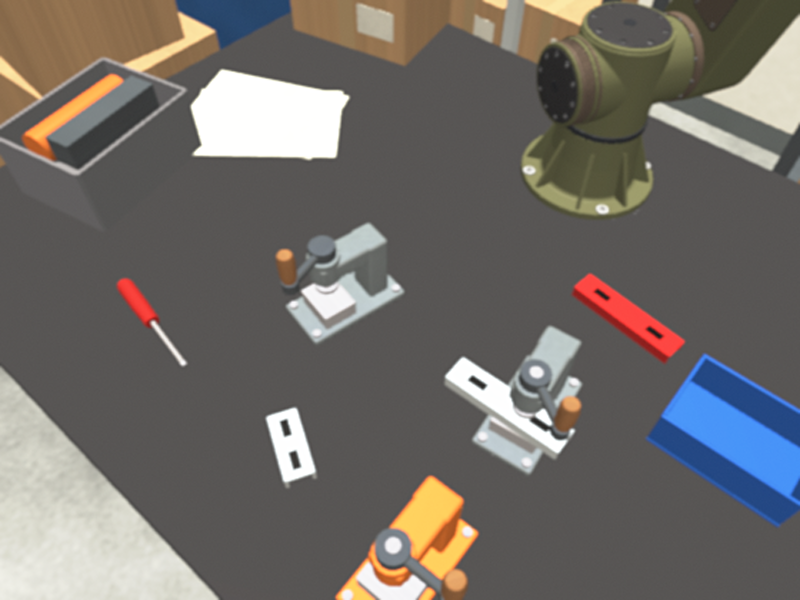

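View pics/top0.png

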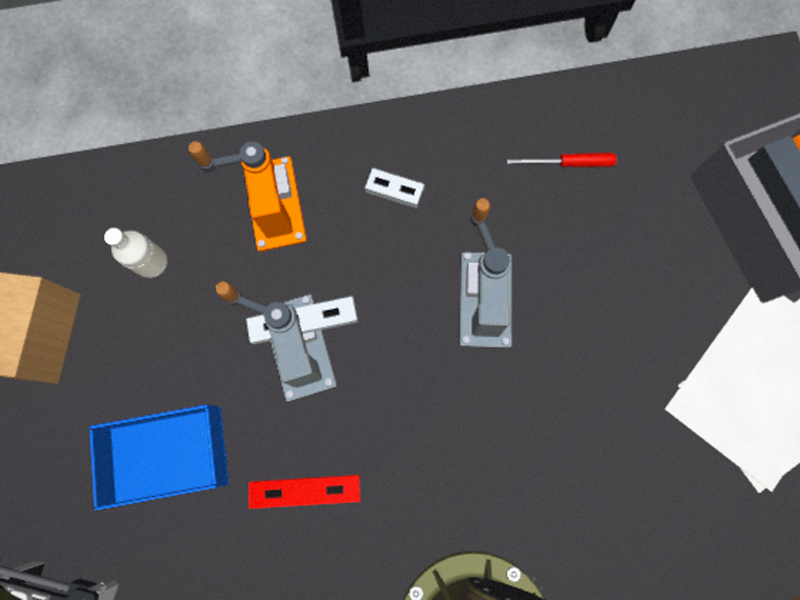

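The clamp with the channel is the grey one on the robot's right: its grip is at (567,415) in the scene view and (227,291) in the top view. I'll enlarge both.

```bash
python3 - <<'E'
import cv2,numpy as np
a=cv2.imread("pics/scene_raw.png")[225:335,330:420]; b=cv2.imread("pics/top_raw.png")[185:295,145:265]
f=lambda i:cv2.resize(i,None,fx=3.8,fy=3.8,interpolation=cv2.INTER_CUBIC)
im=np.hstack([f(a),f(b)]);print(im.shape);cv2.imwrite("pics/crop1.png",im)
E
```

```text
(418, 798, 3)
```

View pics/crop1.png

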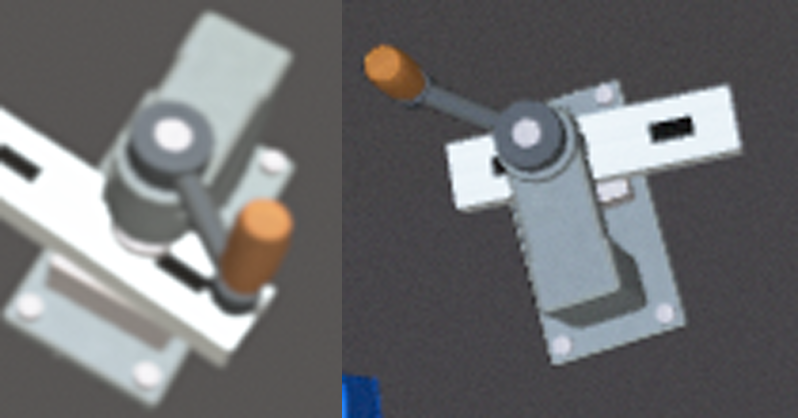

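In the crop, the cap centre is at (266,217) scene and (383,62) top; the hub's white centre is at (171,134) and (526,132).

```bash
cat > h.py <<'E'
from station import *
import numpy as np,cv2
def onz(n,uv,z):
    c=camera_info(n);d=c["R"].T@np.linalg.solve(c["K"],[*uv,1]);o=-c["R"].T@c["t"];return o+d*(z-o[2])/d[2]
def tri(us,ut):
    P=[(lambda c:c["K"]@np.c_[c["R"],c["t"]])(camera_info(n)) for n in("scene","top")]
    X=cv2.triangulatePoints(P[0],P[1],np.array(us,float),np.array(ut,float)).ravel();return X[:3]/X[3]
S=lambda x,y:(330+x/3.8,225+y/3.8)
T=lambda x,y:(145+(x-342)/3.8,185+y/3.8)
E
python3 - <<'E'
from h import *
np.set_printoptions(precision=4,suppress=True)
cap=tri(S(266,217),T(383,62));mid=tri(S(258,246),T(396,72));hub=tri(S(171,134),T(526,132))
print(cap,mid,hub)
print("on z",onz("scene",S(266,217),.21),onz("top",T(383,62),.21),onz("scene",S(258,246),.183),onz("top",T(396,72),.183))
print("hub on z",onz("scene",S(171,134),hub[2]),onz("top",T(526,132),hub[2]), np.hypot(*(cap-hub)[:2]))
for p in [(604,94),(664,313),(561,346)]: print("bolt",onz("top",T(*p),.02))
for p in [(446,145),(730,87),(741,150),(458,208)]: print("ch",onz("top",T(*p),.061))
E
```

```text
[0.5716 0.2747 0.206 ] [0.5713 0.2755 0.1816] [0.5312 0.2119 0.1543]
on z [0.5733 0.2765 0.21  ] [0.5711 0.2721 0.21  ] [0.571  0.2777 0.183 ] [0.572  0.2727 0.183 ]
hub on z [0.5308 0.2127 0.1543] [0.5316 0.211  0.1543] 0.07466402956059766
bolt [0.579  0.1817 0.02  ]
bolt [0.4305 0.1643 0.02  ]
bolt [0.4218 0.2318 0.02  ]
ch [0.5544 0.2786 0.061 ]
ch [0.5588 0.0971 0.061 ]
ch [0.5176 0.0968 0.061 ]
ch [0.5134 0.276  0.061 ]
```

Triangulation agrees with the known sizes (radius 74.7 mm, cap at z≈0.206). The axis is at (0.531, 0.212) and the grip at (0.5715, 0.275), so θ≈57°. I'll keep the jaws tangential (yaw = θ+90°) and start with a raised approach.

>>> send_rows(series="0 -0.8 0 -0.36 -0.9 -2.1 1;0 -1.6 0 -0.72 -1.8 -4.2 1;0 -2.4 0 -1.07 -2.7 -6.3 1;0 -3.2 0 -1.43 -3.6 -8.4 1;0 -4 0 -1.8 -4.5 -10.4 1;0 -4.8 0 -2.15 -4.5 -12.5 1;0 -5.6 0 -2.5 -4.5 -14.6 1;0 -6.4 0 -2.85 -4.5 -16.7 1;0 -7.2 0 -3.2 -4.5 -18.8 1;0 -8 0 -3.56 -4.5 -20.85 1", newtons=20)

```text
time_s: 0.93
ee_pos: [0.3954, 0.3895, 0.2501]
eef_rot: [-1.57, 0.0, 1.867]
force: [-0.8, -0.2, -0.0]
grip_width: 0.0939
```

```bash
cat >> h.py <<'E'
C=np.array([.5312,.2119])
def rel(pos,yaw,o=None):
    "target TCP pos / yaw(rad), tool down -> row numbers relative to the current pose"
    from scipy.spatial.transform import Rotation as R
    o=o or get_obs();r0=R.from_euler("xyz",o["eef_rot"]);r1=R.from_euler("xyz",[-np.pi/2,0,yaw])
    return np.r_[np.degrees((r0.inv()*r1).as_rotvec())/5,r0.inv().apply(np.array(pos)-o["ee_pos"])*100].round(2)
E
python3 - <<'E'
from h import *
o=get_obs();print(o["ee_pos"],o["eef_rot"]);print(rel([.5716,.275,.25],np.radians(147)))
E
```

```text
[0.39538324 0.38953534 0.25014365] [-1.57022148e+00  2.39125401e-04  1.86655594e+00]
[-1.000e-02 -8.010e+00 -0.000e+00 -1.609e+01  1.000e-02 -1.352e+01]
```

>>> send_rows(series="0 -0.9 0 -1.8 0 -1.5 1;0 -1.8 0 -3.6 0 -3 1;0 -2.7 0 -5.4 0 -4.5 1;0 -3.6 0 -7.2 0 -6 1;0 -4.5 0 -9 0 -7.5 1;0 -5.4 0 -10.8 0 -9 1;0 -6.3 0 -12.6 0 -10.5 1;0 -7.2 0 -14.4 0 -12 1;0 -8 0 -16.1 0 -13.52 1;0 -8 0 -16.1 0 -13.52 1")

```text
time_s: 1.77
ee_pos: [0.5728, 0.2727, 0.2494]
eef_rot: [-1.57, -0.0, 2.563]
force: [-0.3, -0.5, -0.6]
grip_width: 0.0939
```

```bash
python3 - <<'E'
from h import *
a=cv2.resize(camera("scene")[170:340,310:470,::-1],None,fx=2.4,fy=2.4,interpolation=2);b=cv2.resize(camera("top")[140:310,90:260,::-1],None,fx=2.4,fy=2.4,interpolation=2)
cv2.imwrite("pics/c2.png",np.hstack([a,b]))
print(rel([.5716,.275,.164],np.radians(147)),get_obs()["qpos"])
E
```

```text
[-0.01 -0.07  0.01 -0.08  8.57 -0.09] [ 3.90875579e-01  4.65352134e-01  1.19322637e+00  1.24975254e-04
  1.48429331e+00 -2.16824598e+00]
```

View pics/c2.png

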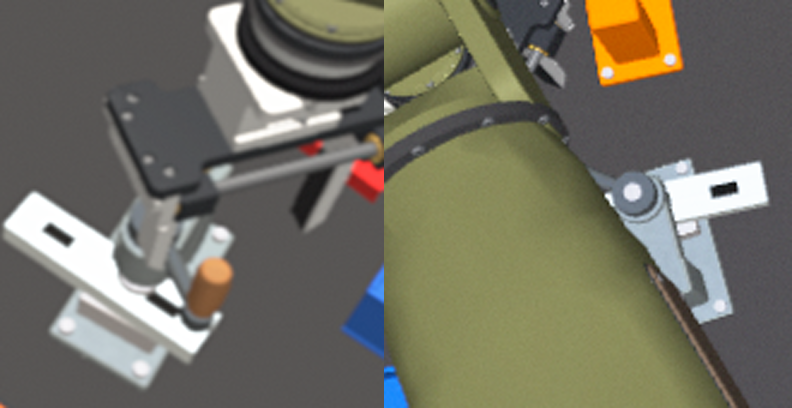

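The grip (cap near (214,268) in the left crop) stands between the fingers; I'll check where the TCP should project.

```bash
python3 - <<'E'
from h import *
c=camera_info("scene");o=get_obs();p=o["ee_pos"]
x=np.array([np.cos(2.563),np.sin(2.563),0])
for q in (p,p+x*.047,p-x*.047,np.array([p[0],p[1],.21])):
    v=c["K"]@(c["R"]@q+c["t"]);print((v[:2]/v[2]-[310,170])*2.4)
E
```

```text
[229.42109594 233.52176563]
[297.0746507  215.75053417]
[160.05115108 251.74385834]
[215.99395493 264.67333839]
```

The TCP projects onto the cap to within about 1 raw pixel, so I'm lowering and then gripping lightly.

>>> send_rows(series="0 0 0 -0.02 1.1 -0.02 1;0 0 0 -0.04 2.2 -0.04 1;0 0 0 -0.08 3.3 -0.09 1;0 0 0 -0.08 4.4 -0.09 1;0 0 0 -0.08 5.5 -0.09 1;0 0 0 -0.08 6.6 -0.09 1;0 0 0 -0.08 7.6 -0.09 1;0 0 0 -0.08 8.3 -0.09 1;0 0 0 -0.08 8.55 -0.09 1;0 0 0 -0.08 8.55 -0.09 1")

```text
time_s: 2.7
ee_pos: [0.5715, 0.2753, 0.1643]
eef_rot: [-1.57, -0.0, 2.561]
force: [0.6, 0.6, 0.3]
grip_width: 0.0941
```

>>> send_rows(series="0 0 0 0 0 0 0;0 0 0 0 0 0 -0.3;0 0 0 0 0 0 -0.6;0 0 0 0 0 0 -1;0 0 0 0 0 0 -1;0 0 0 0 0 0 -1;0 0 0 0 0 0 -1;0 0 0 0 0 0 -1;0 0 0 0 0 0 -1;0 0 0 0 0 0 -1", newtons=15)

```text
time_s: 3.53
ee_pos: [0.5716, 0.2754, 0.165]
eef_rot: [-1.571, -0.0, 2.561]
force: [0.5, 0.5, 0.3]
grip_width: 0.0307
```

```bash
cat >> h.py <<'E'
def arc(dtheta,C=C,r=None,n=10):
    "rows (10) turning the grip clockwise by dtheta deg from where the TCP stands, jaws turning with it"
    o=get_obs();d=o["ee_pos"][:2]-C;r0=np.hypot(*d);t0=np.arctan2(d[1],d[0]);y0=o["eef_rot"][2]
    print("theta",np.degrees(t0),"r",r0,"yaw",np.degrees(y0))
    for k in range(1,n+1):
        a=t0-np.radians(dtheta)*k/n;rr=r0+((r or r0)-r0)*k/n
        print(*rel([*(C+rr*np.array([np.cos(a),np.sin(a)])),.164],y0-(t0-a),o))
E
python3 - <<'E'
from h import *
arc(25,r=.075);o=get_obs();print(o["force"],o["grip_width"])
E
```

```text
theta 57.51483603905664 r 0.07530680330029282 yaw 146.74982390501873
0.0 0.5 0.0 -0.33 0.1 0.01
0.0 1.0 0.0 -0.66 0.1 0.03
0.0 1.5 0.0 -0.98 0.1 0.06
0.0 2.0 0.0 -1.31 0.1 0.11
-0.0 2.5 0.0 -1.63 0.1 0.17
-0.0 3.0 0.0 -1.95 0.1 0.25
-0.0 3.5 0.0 -2.26 0.1 0.34
-0.0 4.0 0.0 -2.57 0.1 0.44
-0.0 4.5 0.0 -2.88 0.1 0.56
-0.0 5.0 0.0 -3.18 0.1 0.69
[0.50634865 0.46790949 0.32429748] 0.030693799048321598
```

>>> send_rows(series="0 0 0 0 0 0 -1;0 0 0 0 0 0 -1;0 0 0 0 0 0 -1;0 0 0 0 0 0 -1;0 0.5 0 -0.33 0 0.01 -1;0 1 0 -0.66 0 0.03 -1;0 1.5 0 -0.98 0 0.06 -1;0 2 0 -1.31 0 0.11 -1;0 2.5 0 -1.63 0 0.17 -1;0 3 0 -1.95 0 0.25 -1")

```text
time_s: 4.37
ee_pos: [0.5865, 0.2631, 0.165]
eef_rot: [-1.571, -0.001, 2.298]
force: [-0.4, 3.0, -0.5]
grip_width: 0.0242
```

```bash
cat >> h.py <<'E'
def st():
    o=get_obs();y=o["eef_rot"][2];F=o["force"];d=o["ee_pos"][:2]-C
    print("theta %.1f r %.4f yaw %.1f w %.4f z %.4f"%(np.degrees(np.arctan2(d[1],d[0])),np.hypot(*d),np.degrees(y),o["grip_width"],o["ee_pos"][2]),"Ftan(x) %.1f Frad(z) %.1f Fz %.1f"%(F@[np.cos(y),np.sin(y),0],F@[-np.sin(y),np.cos(y),0],F[2]),"t",o["time_s"])
E
python3 -c "
from h import *
st();arc(25,r=.075)"
```

```text
theta 42.8 r 0.0753 yaw 131.6 w 0.0242 z 0.1650 Ftan(x) 2.5 Frad(z) -1.7 Fz -0.5 t 4.3667
theta 42.79482499489974 r 0.07532291868612197 yaw 131.646537179403
0.0 0.5 0.01 -0.33 0.1 0.0
0.0 1.0 0.01 -0.66 0.1 0.02
0.0 1.5 0.01 -0.98 0.1 0.05
0.0 2.0 0.01 -1.31 0.1 0.1
0.0 2.5 0.01 -1.63 0.1 0.16
0.0 3.0 0.01 -1.95 0.1 0.24
0.0 3.5 0.01 -2.27 0.1 0.32
0.0 4.0 0.01 -2.58 0.1 0.43
0.0 4.5 0.01 -2.88 0.09 0.54
0.0 5.0 0.01 -3.18 0.09 0.67
```

Gripped (24.2 mm), and the free-turning force is 2.5 N as expected. The earliest contact is at θ≈-11°, so there's room for 50° more.

>>> send_rows(series="0 0.5 0 -0.33 0 0 -1;0 1 0 -0.66 0 0.02 -1;0 1.5 0 -0.98 0 0.05 -1;0 2 0 -1.31 0 0.1 -1;0 2.5 0 -1.63 0 0.16 -1;0 3 0 -1.95 0 0.24 -1;0 3.5 0 -2.27 0 0.32 -1;0 4 0 -2.58 0 0.43 -1;0 4.5 0 -2.88 0 0.54 -1;0 5 0 -3.18 0 0.67 -1")

```text
time_s: 5.2
ee_pos: [0.6031, 0.2349, 0.165]
eef_rot: [-1.572, -0.001, 1.861]
force: [3.7, 4.2, -2.4]
grip_width: 0.0245
```

```bash
python3 -c "
from h import *
st();arc(23,r=.075)"
```

```text
theta 17.8 r 0.0755 yaw 106.6 w 0.0245 z 0.1650 Ftan(x) 3.0 Frad(z) -4.8 Fz -2.4 t 5.2
theta 17.77975327587964 r 0.07546703111924052 yaw 106.6413800708082
0.01 0.46 0.01 -0.3 0.1 0.0
0.01 0.92 0.01 -0.61 0.1 0.02
0.01 1.38 0.01 -0.91 0.1 0.05
0.01 1.84 0.01 -1.21 0.1 0.09
0.01 2.3 0.01 -1.5 0.1 0.14
0.01 2.76 0.01 -1.8 0.1 0.21
0.01 3.22 0.01 -2.09 0.1 0.29
0.01 3.68 0.01 -2.38 0.1 0.37
0.01 4.14 0.01 -2.66 0.1 0.47
0.01 4.6 0.01 -2.94 0.1 0.58
```

>>> send_rows(series="0 0.46 0 -0.3 0 -0.02 -1;0 0.92 0 -0.61 0 -0.03 -1;0 1.38 0 -0.91 0 -0.03 -1;0 1.84 0 -1.21 0 -0.01 -1;0 2.3 0 -1.5 0 0.04 -1;0 2.76 0 -1.8 0 0.11 -1;0 3.22 0 -2.09 0 0.19 -1;0 3.68 0 -2.38 0 0.27 -1;0 4.14 0 -2.66 0 0.37 -1;0 4.6 0 -2.94 0 0.48 -1")

```text
time_s: 6.03
ee_pos: [0.6068, 0.2052, 0.165]
eef_rot: [-1.571, -0.001, 1.46]
force: [2.3, 2.8, -1.3]
grip_width: 0.0246
```

```bash
python3 -c "
from h import *
st();arc(10)"
```

```text
theta -5.1 r 0.0759 yaw 83.6 w 0.0246 z 0.1650 Ftan(x) 3.0 Frad(z) -2.0 Fz -1.3 t 6.0333
theta -5.07550850754111 r 0.07591169991381472 yaw 83.64770122816978
0.01 0.2 0.01 -0.13 0.1 -0.0
0.01 0.4 0.01 -0.27 0.1 -0.0
0.01 0.6 0.01 -0.4 0.1 0.0
0.01 0.8 0.01 -0.53 0.1 0.01
0.01 1.0 0.01 -0.66 0.1 0.01
0.01 1.2 0.01 -0.79 0.1 0.02
0.01 1.4 0.01 -0.93 0.1 0.04
0.01 1.6 0.01 -1.06 0.1 0.05
0.01 1.8 0.01 -1.19 0.1 0.07
0.01 2.0 0.01 -1.32 0.1 0.09
```

Radial load is falling and the turning force is steady at 3 N. Contact is possible from here on, so I'm moving in 10° steps.

>>> send_rows(series="0 0.2 0 -0.13 0 -0.01 -1;0 0.4 0 -0.27 0 -0.02 -1;0 0.6 0 -0.4 0 -0.02 -1;0 0.8 0 -0.53 0 -0.02 -1;0 1 0 -0.66 0 -0.01 -1;0 1.2 0 -0.79 0 0 -1;0 1.4 0 -0.93 0 0.02 -1;0 1.6 0 -1.06 0 0.03 -1;0 1.8 0 -1.19 0 0.05 -1;0 2 0 -1.32 0 0.07 -1")

```text
time_s: 6.87
ee_pos: [0.6046, 0.1917, 0.165]
eef_rot: [-1.571, -0.0, 1.285]
force: [2.2, 1.8, -0.2]
grip_width: 0.0241
```

```bash
python3 -c "
from h import *
st()"
```

```text
theta -15.4 r 0.0761 yaw 73.6 w 0.0241 z 0.1650 Ftan(x) 2.3 Frad(z) -1.6 Fz -0.2 t 6.8667
```

>>> send_rows(series="0 0.2 0 -0.13 0 -0.01 -1;0 0.4 0 -0.27 0 -0.02 -1;0 0.6 0 -0.4 0 -0.02 -1;0 0.8 0 -0.53 0 -0.02 -1;0 1 0 -0.66 0 -0.01 -1;0 1.2 0 -0.79 0 0 -1;0 1.2 0 -0.79 0 0 -1;0 1.2 0 -0.79 0 0 -1;0 1.2 0 -0.79 0 0 -1;0 1.2 0 -0.79 0 0 -1")

```text
time_s: 7.7
ee_pos: [0.6022, 0.184, 0.1649]
eef_rot: [-1.571, 0.001, 1.183]
force: [-0.7, -1.4, 1.5]
grip_width: 0.0243
```

```bash
python3 -c "
from h import *
st()"
```

```text
theta -21.4 r 0.0763 yaw 67.8 w 0.0243 z 0.1649 Ftan(x) -1.6 Frad(z) 0.1 Fz 1.5 t 7.7
```

No contact yet at 79° (the force vanishes on stopping). Continuing.

>>> send_rows(series="0 0.2 0 -0.13 0 0 -1;0 0.4 0 -0.27 0 0 -1;0 0.6 0 -0.4 0 0 -1;0 0.8 0 -0.53 0 0.01 -1;0 1 0 -0.66 0 0.01 -1;0 1.2 0 -0.79 0 0.02 -1;0 1.4 0 -0.93 0 0.04 -1;0 1.6 0 -1.06 0 0.05 -1;0 1.8 0 -1.19 0 0.07 -1;0 2 0 -1.32 0 0.09 -1")

```text
time_s: 8.53
ee_pos: [0.5965, 0.1722, 0.165]
eef_rot: [-1.571, -0.0, 1.006]
force: [2.7, 0.7, 0.1]
grip_width: 0.0246
```

```bash
python3 -c "
from h import *
st()"
```

```text
theta -31.3 r 0.0764 yaw 57.6 w 0.0246 z 0.1650 Ftan(x) 2.0 Frad(z) -1.9 Fz 0.1 t 8.5333
```

>>> send_rows(series="0 0.2 0 -0.13 0 -0.01 -1;0 0.4 0 -0.27 0 -0.01 -1;0 0.6 0 -0.4 0 -0.01 -1;0 0.8 0 -0.53 0 0 -1;0 1 0 -0.66 0 0 -1;0 1.2 0 -0.79 0 0.01 -1;0 1.4 0 -0.93 0 0.03 -1;0 1.6 0 -1.06 0 0.04 -1;0 1.8 0 -1.19 0 0.06 -1;0 2 0 -1.32 0 0.08 -1")

```text
time_s: 9.37
ee_pos: [0.5891, 0.1618, 0.165]
eef_rot: [-1.571, -0.001, 0.832]
force: [6.9, 3.3, -1.9]
grip_width: 0.0243
```

```bash
python3 -c "
from h import *
st()"
```

```text
theta -40.9 r 0.0765 yaw 47.6 w 0.0243 z 0.1650 Ftan(x) 7.1 Frad(z) -2.9 Fz -1.9 t 9.3667
```

The tangential force rose to 7.1 N, so contact came within the last 10°. I'll hold and read it settled.

>>> send_rows(series="0 0 0 0 0 0 -1;0 0 0 0 0 0 -1;0 0 0 0 0 0 -1;0 0 0 0 0 0 -1;0 0 0 0 0 0 -1;0 0 0 0 0 0 -1;0 0 0 0 0 0 -1;0 0 0 0 0 0 -1;0 0 0 0 0 0 -1;0 0 0 0 0 0 -1")

```text
time_s: 10.2
ee_pos: [0.589, 0.1617, 0.165]
eef_rot: [-1.571, -0.001, 0.833]
force: [6.5, 2.5, -1.4]
grip_width: 0.024
```

```bash
python3 -c "
from h import *
st()
for i in range(4): im=camera('scene');st()
cv2.imwrite('pics/s3.png',cv2.resize(im[225:350,310:470,::-1],None,fx=4,fy=4,interpolation=2))"
```

```text
theta -41.0 r 0.0766 yaw 47.7 w 0.0240 z 0.1650 Ftan(x) 6.2 Frad(z) -3.1 Fz -1.4 t 10.2
theta -41.0 r 0.0766 yaw 47.7 w 0.0243 z 0.1650 Ftan(x) 6.0 Frad(z) -3.7 Fz -1.3 t 10.25
theta -41.0 r 0.0765 yaw 47.7 w 0.0243 z 0.1650 Ftan(x) 5.2 Frad(z) -2.4 Fz -1.2 t 10.3
theta -41.0 r 0.0765 yaw 47.7 w 0.0244 z 0.1650 Ftan(x) 5.6 Frad(z) -3.3 Fz -1.7 t 10.35
theta -41.0 r 0.0765 yaw 47.7 w 0.0242 z 0.1650 Ftan(x) 6.1 Frad(z) -3.3 Fz -1.2 t 10.4
```

View pics/s3.png

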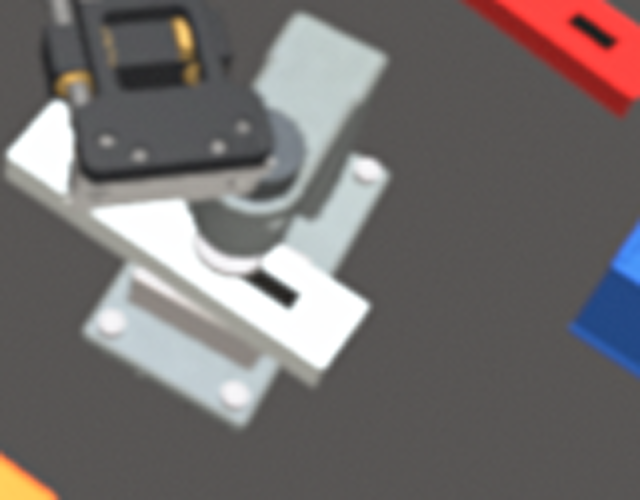

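Held, the force is steady at about 5.8 N (7.1 N while moving), which is inside the snug band. The picture shows the pad down on the channel near (230,255), with the channel undisturbed. Now I release and lift straight up.

>>> send_rows(series="0 0 0 0 0 0 -0.3;0 0 0 0 0 0 0;0 0 0 0 0 0 0.2;0 0 0 0 0 0 0.3;0 0 0 0 0 0 0.3;0 0 0 0 0 0 0.3;0 0 0 0 0 0 0.3;0 0 0 0 0 0 0.3;0 0 0 0 0 0 0.3;0 0 0 0 0 0 0.3")

```text
time_s: 11.23
ee_pos: [0.5887, 0.1616, 0.1649]
eef_rot: [-1.571, 0.0, 0.833]
force: [-0.2, 0.1, 0.4]
grip_width: 0.061
```

```bash
python3 -c "
from h import *
st()"
```

```text
theta -41.1 r 0.0764 yaw 47.7 w 0.0610 z 0.1649 Ftan(x) -0.1 Frad(z) 0.2 Fz 0.4 t 11.2333
```

>>> send_rows(series="0 0 0 0 -0.8 0 0.3;0 0 0 0 -1.8 0 0.3;0 0 0 0 -3 0 0.3;0 0 0 0 -4.5 0 0.3;0 0 0 0 -6 0 0.3;0 0 0 0 -7.5 0 0.3;0 0 0 0 -9 0 0.3;0 0 0 0 -10.5 0 0.3;0 0 0 0 -11.5 0 0.3;0 0 0 0 -12 0 0.3")

```text
time_s: 12.07
ee_pos: [0.589, 0.1617, 0.2875]
eef_rot: [-1.573, -0.002, 0.833]
force: [0.1, -0.3, 0.3]
grip_width: 0.0611
```

>>> send_rows(series="0 0 0 -1 0 1.2 0.3;0 0 0 -2.5 0 3 0.3;0 0 0 -4 0 4.8 0.3;0 0 0 -5.5 0 6.6 0.3;0 0 0 -7 0 8.4 0.3;0 0 0 -8.5 0 10 0.3;0 0 0 -10 0 11.5 0.3;0 0 0 -11 0 12.5 0.3;0 0 0 -11.5 0 13 0.3;0 0 0 -11.5 0 13 0.3")

```text
time_s: 12.9
ee_pos: [0.4145, 0.164, 0.2855]
eef_rot: [-1.571, -0.001, 0.834]
force: [0.4, -0.6, -0.0]
grip_width: 0.0612
```

```bash
python3 -c "
from h import *
st()
cv2.imwrite('pics/s4.png',cv2.resize(camera('scene')[:,:,::-1],(800,600),interpolation=2))"
```

```text
theta -157.7 r 0.1261 yaw 47.8 w 0.0612 z 0.2855 Ftan(x) -0.2 Frad(z) -0.7 Fz -0.0 t 12.9
```

View pics/s4.png

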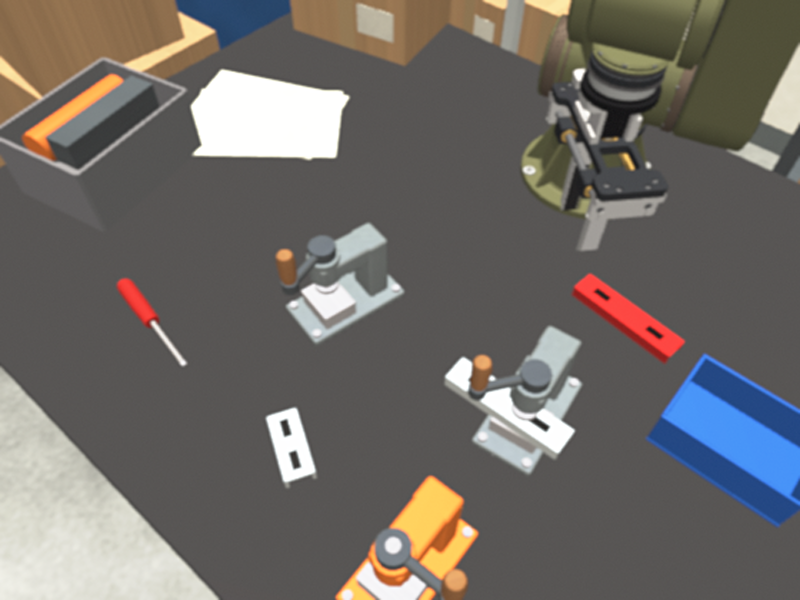

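The crank grip now stands at (481,374), the channel is in place, and the spare clamp (grip at (286,266)) hasn't moved. I'll check the grip angle, then hand in.

```bash
python3 -c "
from h import *
p=onz('scene',(481*.7,374*.7),.183);d=p[:2]-C;a=np.degrees(np.arctan2(d[1],d[0]));print(p,a,np.hypot(*d))
if abs(a+41)<6: print(hand_in())"
```

```text
[0.59336632 0.17171285 0.183     ] -32.88047877128335 0.07402471312545039
```

The coarse reading is 8° off where I released the grip, so I'll measure it more closely before handing in.

```bash
python3 -c "
from h import *
c=camera_info('scene');im=camera('scene')[240:300,310:390,::-1].copy()
im=cv2.resize(im,None,fx=8,fy=8,interpolation=2)
for z in(.156,.183,.21):
  for P,col in(((.5888,.1617),(0,0,255)),(tuple(C+.0755*np.array([np.cos(np.radians(-33)),np.sin(np.radians(-33))])),(255,0,0))):
    v=c['K']@(c['R']@np.array([*P,z])+c['t']);u=((v[:2]/v[2]-[310,240]+.5)*8).astype(int);cv2.circle(im,tuple(u.tolist()),4,col,-1)
cv2.imwrite('pics/c5.png',im);cv2.imwrite('pics/t5r.png',camera('top')[:,:,::-1])"
```

```text
(no output)
```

View pics/c5.png

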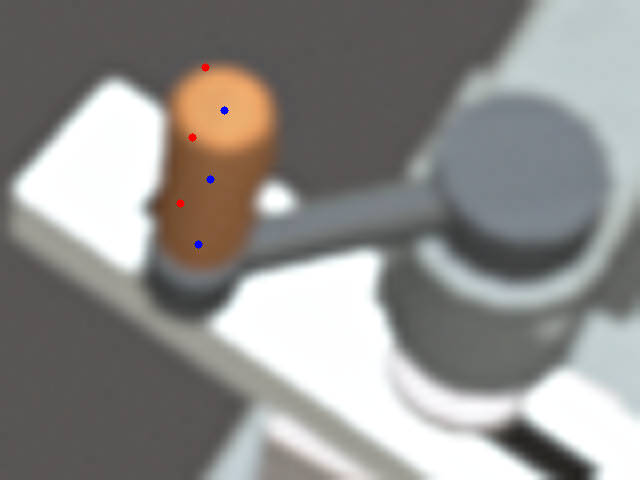

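The red dots (release pose, -41°) miss the grip and the blue dots (-33°) fit, so the grip really went back about 8° when released. I'll regrip at -33°, read the force against the angle, and release more gently.

```bash
python3 -c "
from h import *
print(rel([.5945,.1708,.2855],np.radians(57)))"
```

```text
[ -0.    -1.85  -0.    12.52  -0.06 -12.77]
```

>>> send_rows(series="0 -0.2 0 1.3 0 -1.3 0.3;0 -0.4 0 2.8 0 -2.8 0.3;0 -0.7 0 4.5 0 -4.5 0.3;0 -0.9 0 6.2 0 -6.3 0.3;0 -1.2 0 8 0 -8.1 0.3;0 -1.4 0 9.8 0 -9.9 0.3;0 -1.7 0 11.4 0 -11.5 0.3;0 -1.85 0 12.2 0 -12.4 0.3;0 -1.85 0 12.52 0 -12.77 0.3;0 -1.85 0 12.52 0 -12.77 0.3")

```text
time_s: 13.88
ee_pos: [0.5947, 0.1705, 0.2836]
eef_rot: [-1.57, 0.001, 0.994]
force: [-0.3, -0.2, 0.8]
grip_width: 0.0608
```

```bash
python3 -c "
from h import *
print(rel([.5945,.1708,.165],np.radians(57)))"
```

```text
[-1.000e-02 -1.000e-02 -1.000e-02  3.000e-02  1.186e+01  2.000e-02]
```

>>> send_rows(series="0 0 0 0 1.5 0 0.3;0 0 0 0 3 0 0.3;0 0 0 0 4.5 0 0.3;0 0 0 0 6 0 0.3;0 0 0 0 7.5 0 0.3;0 0 0 0 9 0 0.3;0 0 0 0 10.5 0 0.3;0 0 0 0 11.5 0 0.3;0 0 0 0 11.86 0 0.3;0 0 0 0 11.86 0 0.3")

```text
time_s: 14.72
ee_pos: [0.5935, 0.1707, 0.1659]
eef_rot: [-1.57, 0.001, 0.995]
force: [0.4, 0.0, 0.5]
grip_width: 0.0615
```

>>> send_rows(series="0 0 0 0 0 0 0;0 0 0 0 0 0 -0.3;0 0 0 0 0 0 -0.6;0 0 0 0 0 0 -1;0 0 0 0 0 0 -1;0 0 0 0 0 0 -1;0 0 0 0 0 0 -1;0 0 0 0 0 0 -1;0 0 0 0 0 0 -1;0 0 0 0 0 0 -1", newtons=30)

```text
time_s: 15.55
ee_pos: [0.594, 0.1707, 0.1666]
eef_rot: [-1.571, -0.0, 0.995]
force: [-0.6, -1.1, 4.4]
grip_width: 0.0241
```

```bash
python3 -c "
from h import *
st();im=camera('scene');st();arc(6)
cv2.imwrite('pics/s6.png',cv2.resize(im[235:300,310:390,::-1],None,fx=8,fy=8,interpolation=2))"
```

```text
theta -33.3 r 0.0751 yaw 57.0 w 0.0241 z 0.1666 Ftan(x) -1.2 Frad(z) -0.1 Fz 4.4 t 15.55
theta -33.2 r 0.0751 yaw 57.0 w 0.0237 z 0.1666 Ftan(x) -1.9 Frad(z) 1.0 Fz 3.9 t 15.6
theta -33.23545137392837 r 0.07509181816036621 yaw 56.997840354773295
0.0 0.12 0.0 -0.08 0.26 0.0
0.0 0.24 0.0 -0.16 0.26 0.0
0.0 0.36 0.0 -0.24 0.26 0.0
0.0 0.48 0.0 -0.31 0.26 0.01
0.0 0.6 0.0 -0.39 0.26 0.01
0.0 0.72 0.0 -0.47 0.26 0.02
0.0 0.84 0.0 -0.55 0.26 0.02
0.0 0.96 0.0 -0.63 0.26 0.03
0.0 1.08 0.0 -0.71 0.26 0.04
0.0 1.2 0.0 -0.78 0.26 0.04
```

View pics/s6.png

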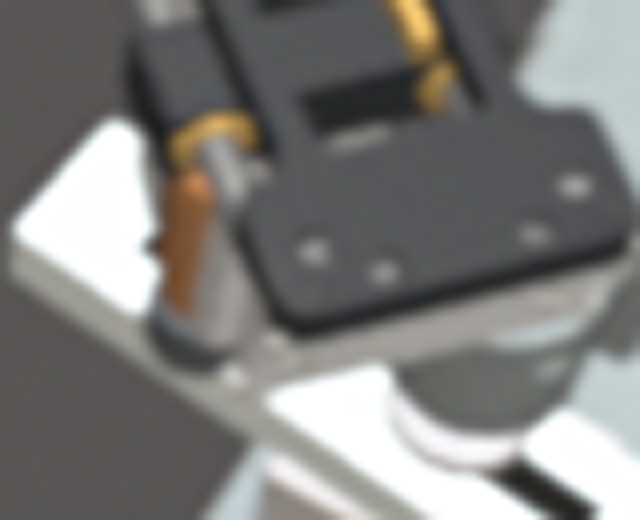

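Regripped, with the grip seen between the fingers at (190,240). Now 6° clockwise, with readings.

>>> send_rows(series="0 0.12 0 -0.08 0 0 -1;0 0.24 0 -0.16 0 0 -1;0 0.36 0 -0.24 0 0 -1;0 0.48 0 -0.31 0 0.01 -1;0 0.6 0 -0.39 0 0.01 -1;0 0.72 0 -0.47 0 0.02 -1;0 0.84 0 -0.55 0 0.02 -1;0 0.96 0 -0.63 0 0.03 -1;0 1.08 0 -0.71 0 0.04 -1;0 1.2 0 -0.78 0 0.04 -1")

```text
time_s: 16.43
ee_pos: [0.5896, 0.1646, 0.1666]
eef_rot: [-1.571, -0.001, 0.889]
force: [4.5, 4.0, 4.0]
grip_width: 0.0239
```

```bash
python3 -c "
from h import *
st()
for i in range(3):im=camera('scene');st()
arc(6)"
```

```text
theta -39.0 r 0.0752 yaw 50.9 w 0.0239 z 0.1666 Ftan(x) 5.9 Frad(z) -1.0 Fz 4.0 t 16.4333
theta -39.1 r 0.0751 yaw 50.9 w 0.0239 z 0.1666 Ftan(x) 5.1 Frad(z) -2.0 Fz 3.6 t 16.4833
theta -39.1 r 0.0751 yaw 50.9 w 0.0240 z 0.1666 Ftan(x) 4.3 Frad(z) -1.7 Fz 5.3 t 16.5333
theta -39.1 r 0.0751 yaw 51.0 w 0.0236 z 0.1666 Ftan(x) 4.7 Frad(z) -1.8 Fz 4.0 t 16.5833
theta -39.07045090971912 r 0.07514663805754057 yaw 50.95954922091455
0.01 0.12 0.01 -0.08 0.26 0.0
0.01 0.24 0.01 -0.16 0.26 0.0
0.01 0.36 0.01 -0.24 0.26 0.0
0.01 0.48 0.01 -0.31 0.26 0.01
0.0 0.6 0.01 -0.39 0.26 0.01
0.0 0.72 0.01 -0.47 0.26 0.02
0.0 0.84 0.01 -0.55 0.26 0.02
0.0 0.96 0.01 -0.63 0.26 0.03
0.0 1.08 0.01 -0.71 0.26 0.03
0.0 1.2 0.01 -0.79 0.26 0.04
```

The force rise is repeatable: contact at about -33°, then roughly 0.6 N per degree. The sudden opening evidently let the elastic preload kick the crank back. I'll advance 2.5° more, then unload slowly to find where the crank holds itself.

>>> send_rows(series="0 0.08 0 -0.05 0 0 -1;0 0.16 0 -0.1 0 0 -1;0 0.24 0 -0.16 0 0 -1;0 0.32 0 -0.21 0 0 -1;0 0.4 0 -0.26 0 0 -1;0 0.45 0 -0.29 0 0.01 -1;0 0.5 0 -0.33 0 0.01 -1;0 0.5 0 -0.33 0 0.01 -1;0 0.5 0 -0.33 0 0.01 -1;0 0.5 0 -0.33 0 0.01 -1")

```text
time_s: 17.42
ee_pos: [0.5876, 0.1622, 0.1666]
eef_rot: [-1.572, -0.001, 0.846]
force: [5.3, 3.8, 3.5]
grip_width: 0.0237
```

```bash
python3 -c "
from h import *
for i in range(3):im=camera('scene');st()"
```

```text
theta -41.4 r 0.0752 yaw 48.5 w 0.0239 z 0.1666 Ftan(x) 7.3 Frad(z) -1.7 Fz 3.3 t 17.4667
theta -41.4 r 0.0752 yaw 48.5 w 0.0240 z 0.1666 Ftan(x) 7.5 Frad(z) -0.9 Fz 3.8 t 17.5167
theta -41.4 r 0.0752 yaw 48.5 w 0.0238 z 0.1666 Ftan(x) 7.3 Frad(z) -2.7 Fz 3.4 t 17.5667
```

>>> send_rows(series="0 -0.02 0 0.02 0 0 -1;0 -0.05 0 0.04 0 0 -1;0 -0.08 0 0.06 0 0 -1;0 -0.1 0 0.07 0 0 -1;0 -0.13 0 0.09 0 0 -1;0 -0.16 0 0.11 0 0 -1;0 -0.2 0 0.13 0 0 -1;0 -0.2 0 0.13 0 0 -1;0 -0.2 0 0.13 0 0 -1;0 -0.2 0 0.13 0 0 -1")

```text
time_s: 18.4
ee_pos: [0.5882, 0.1628, 0.1666]
eef_rot: [-1.571, -0.0, 0.863]
force: [3.9, 1.5, 4.5]
grip_width: 0.0239
```

```bash
python3 -c "
from h import *
for i in range(3):im=camera('scene');st()"
```

```text
theta -40.8 r 0.0752 yaw 49.5 w 0.0242 z 0.1666 Ftan(x) 3.7 Frad(z) -1.0 Fz 5.2 t 18.45
theta -40.8 r 0.0752 yaw 49.5 w 0.0235 z 0.1666 Ftan(x) 3.0 Frad(z) -2.3 Fz 5.7 t 18.5
theta -40.8 r 0.0752 yaw 49.5 w 0.0239 z 0.1666 Ftan(x) 3.2 Frad(z) -1.3 Fz 5.5 t 18.55
```

Backing off only 0.6° dropped the tool force from 7.4 to 3.2 N, so friction is holding the crank. One more small unload takes it to about zero, then I'll open gently.

>>> send_rows(series="0 -0.02 0 0.01 0 0 -1;0 -0.04 0 0.02 0 0 -1;0 -0.06 0 0.03 0 0 -1;0 -0.08 0 0.05 0 0 -1;0 -0.1 0 0.06 0 0 -1;0 -0.12 0 0.08 0 0 -1;0 -0.14 0 0.09 0 0 -1;0 -0.14 0 0.09 0 0 -1;0 -0.14 0 0.09 0 0 -1;0 -0.14 0 0.09 0 0 -1")

```text
time_s: 19.38
ee_pos: [0.5887, 0.1635, 0.1666]
eef_rot: [-1.571, -0.0, 0.876]
force: [2.8, 1.2, 6.2]
grip_width: 0.0237
```

```bash
python3 -c "
from h import *
for i in range(3):im=camera('scene');st()"
```

```text
theta -40.1 r 0.0752 yaw 50.2 w 0.0242 z 0.1665 Ftan(x) 2.6 Frad(z) -1.8 Fz 4.8 t 19.4333
theta -40.1 r 0.0752 yaw 50.2 w 0.0237 z 0.1666 Ftan(x) 3.3 Frad(z) -1.6 Fz 5.5 t 19.4833
theta -40.1 r 0.0752 yaw 50.2 w 0.0236 z 0.1665 Ftan(x) 3.4 Frad(z) -2.0 Fz 5.3 t 19.5333
```

The force is a sliding unload now (elastic ≈5 N, friction ≈2 N). I'll keep unloading slowly to zero tool force so that nothing kicks back on release.

>>> send_rows(series="0 -0.07 0 0.05 0 0 -1;0 -0.14 0 0.09 0 0 -1;0 -0.21 0 0.14 0 0 -1;0 -0.28 0 0.18 0 0 -1;0 -0.35 0 0.23 0 0 -1;0 -0.42 0 0.27 0 0 -1;0 -0.48 0 0.31 0 0.01 -1;0 -0.54 0 0.35 0 0.01 -1;0 -0.6 0 0.39 0 0.01 -1;0 -0.6 0 0.39 0 0.01 -1")

```text
time_s: 20.37
ee_pos: [0.591, 0.1664, 0.1665]
eef_rot: [-1.571, 0.0, 0.928]
force: [2.0, -0.3, 7.2]
grip_width: 0.0237
```

```bash
python3 -c "
from h import *
for i in range(3):im=camera('scene');st()"
```

```text
theta -37.3 r 0.0751 yaw 53.2 w 0.0241 z 0.1666 Ftan(x) 2.5 Frad(z) -1.2 Fz 6.4 t 20.4167
theta -37.3 r 0.0751 yaw 53.2 w 0.0239 z 0.1665 Ftan(x) 2.0 Frad(z) -1.3 Fz 5.9 t 20.4667
theta -37.3 r 0.0751 yaw 53.2 w 0.0240 z 0.1666 Ftan(x) 0.7 Frad(z) -1.1 Fz 6.8 t 20.5167
```

>>> send_rows(series="0 -0.05 0 0.03 0 0 -1;0 -0.1 0 0.07 0 0 -1;0 -0.15 0 0.1 0 0 -1;0 -0.2 0 0.13 0 0 -1;0 -0.25 0 0.16 0 0 -1;0 -0.3 0 0.2 0 0 -1;0 -0.3 0 0.2 0 0 -1;0 -0.3 0 0.2 0 0 -1;0 -0.3 0 0.2 0 0 -1;0 -0.3 0 0.2 0 0 -1")

```text
time_s: 21.35
ee_pos: [0.5921, 0.1679, 0.1666]
eef_rot: [-1.571, 0.001, 0.954]
force: [0.7, -0.7, 7.7]
grip_width: 0.0237
```

```bash
python3 -c "
from h import *
for i in range(3):im=camera('scene');st()"
```

```text
theta -35.8 r 0.0751 yaw 54.7 w 0.0236 z 0.1666 Ftan(x) -0.0 Frad(z) -1.5 Fz 6.9 t 21.4
theta -35.9 r 0.0751 yaw 54.7 w 0.0240 z 0.1666 Ftan(x) 0.6 Frad(z) -0.6 Fz 6.6 t 21.45
theta -35.8 r 0.0751 yaw 54.7 w 0.0240 z 0.1666 Ftan(x) 0.3 Frad(z) -1.3 Fz 6.2 t 21.5
```

The tool force is zero at -35.8°, 3° past contact. Opening gently now.

>>> send_rows(series="0 0 0 0 0 0 -0.48;0 0 0 0 0 0 -0.46;0 0 0 0 0 0 -0.44;0 0 0 0 0 0 -0.42;0 0 0 0 0 0 -0.39;0 0 0 0 0 0 -0.36;0 0 0 0 0 0 -0.3;0 0 0 0 0 0 -0.2;0 0 0 0 0 0 0;0 0 0 0 0 0 0.2")

```text
time_s: 22.33
ee_pos: [0.5922, 0.1683, 0.1664]
eef_rot: [-1.571, 0.0, 0.955]
force: [0.2, 0.2, 0.3]
grip_width: 0.0476
```

>>> send_rows(series="0 0 0 0 0 0 0.3;0 0 0 0 0 0 0.3;0 0 0 0 0 0 0.3;0 0 0 0 -1 0 0.3;0 0 0 0 -2.5 0 0.3;0 0 0 0 -4.5 0 0.3;0 0 0 0 -6.5 0 0.3;0 0 0 0 -8.5 0 0.3;0 0 0 0 -10.5 0 0.3;0 0 0 0 -12 0 0.3")

```text
time_s: 23.17
ee_pos: [0.5923, 0.1683, 0.2892]
eef_rot: [-1.572, -0.002, 0.955]
force: [0.3, -0.5, -0.2]
grip_width: 0.0609
```

>>> send_rows(series="0 0 0 -1 0 1.2 0.3;0 0 0 -2.5 0 3 0.3;0 0 0 -4 0 4.8 0.3;0 0 0 -5.5 0 6.6 0.3;0 0 0 -7 0 8.4 0.3;0 0 0 -8.5 0 10 0.3;0 0 0 -10 0 11.5 0.3;0 0 0 -11 0 12.5 0.3;0 0 0 -11.5 0 13 0.3;0 0 0 -11.5 0 13 0.3")

```text
time_s: 24.0
ee_pos: [0.4191, 0.1495, 0.2874]
eef_rot: [-1.572, -0.001, 0.955]
force: [0.4, 0.3, -0.3]
grip_width: 0.061
```

```bash
python3 -c "
from h import *
st()
c=camera_info('scene');im=camera('scene')[240:300,310:390,::-1].copy()
im=cv2.resize(im,None,fx=8,fy=8,interpolation=2)
for th,col in((-33,(255,0,0)),(-36,(0,255,0)),(-39,(0,0,255))):
    P=C+.0751*np.array([np.cos(np.radians(th)),np.sin(np.radians(th))]);v=c['K']@(c['R']@np.array([*P,.21])+c['t']);u=((v[:2]/v[2]-[310,240]+.5)*8).astype(int);cv2.circle(im,tuple(u.tolist()),3,col,-1)
cv2.imwrite('pics/c7.png',im)"
```

```text
theta -150.9 r 0.1283 yaw 54.7 w 0.0610 z 0.2874 Ftan(x) 0.5 Frad(z) -0.2 Fz -0.3 t 24.0
```

View pics/c7.png

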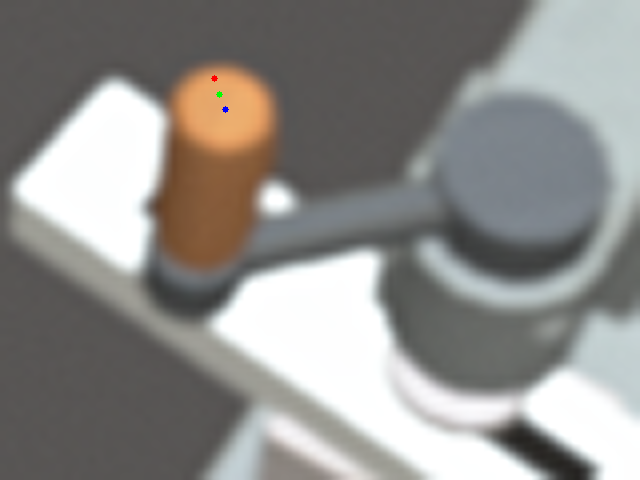

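The cap is at (222,108), the same spot as after the first release. In the first picture, the scene camera alone put the grip about 2 mm away from where it was actually grasped. With that bias taken off, this is about -34.7°, close to where I let go (-35.8°). So the crank rests where screw friction balances the preload, and both releases ended at the same stable point. Handing in.

```bash
python3 -c "
from h import *
st();print(hand_in())"
```

```text
theta -150.8 r 0.1276 yaw 54.7 w 0.0615 z 0.2872 Ftan(x) 1.1 Frad(z) 0.8 Fz 0.1 t 24.05
the job is handed in; nothing more can be done
None
```

The clamp holding the channel is turned down onto it and released, and the job is handed in at 24 s. I'm not certain the final hold is within the 5 to 8 N snug range.

- **Turning:** I gripped the crank and turned it clockwise at 2 to 3 N. The pad met the channel after roughly 90° (about 1.6 rad). I snugged it to about 7.4 N, well below the 20 N crush limit.
- **First release:** After I opened the gripper, one camera showed the crank about 8° back from where I let go. I regripped, snugged again, eased off until the tool force was about zero, and opened gently.
- **Final checks:** The last picture shows the pad on the channel with the channel in place. The arm is clear and touching nothing. The previous full view showed the spare clamp and the other objects unmoved, and I did not go near them afterwards.
- **Where the checks disagree:** The uncorrected camera reading puts the crank at about -33°, but I let go at -35.8°. A 2 mm bias I saw in that camera at the start explains about half of the gap; the rest is within calibration error.
- **What stays unconfirmed:** Part of the snug force was lost when I let go. I estimate that about 2 N of pressing force remains. Turning further would take about 4.5 to 5 N, the low edge of the snug range. I did not measure this after the final release.

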